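# Click the seal punch safe and shut it in its box

### The arm

A 6-joint arm with a two-finger parallel gripper is mounted at the origin on the work surface. World frame = base frame: x ahead of the robot, y to its left, z up, the work surface at z = 0. Lengths are in m, angles in rad, forces in N, time in s.
With the tool pointing down it reaches from about 0.3 to 0.85 m from the base axis. Payload 5.4 kg.
Tool frame: the origin (TCP) lies at the very end of the fingers, on their centre line; the grasp point (between the pads) lies 19 mm behind it (bot.tcp_to_grasp is the z of the grasp point in the tool frame, in m); z points along the fingers, y is the direction in which the jaws open and shut (so a half turn about z gives the same grasp; the last joint's range is limited). The gripper opens to 85 mm and grips with 20 to 120 N. Pads are 22 mm wide; open, the fingers measure 114 mm over their backs; the gripper's body (76 mm by 85 mm) begins 54 mm behind the grasp point. The pads swing forward as they close: fully open they stand 13 mm farther back than shut.
Start: joints at [-1.516, 0.158, 1.597, -0, 1.386, -0.21], TCP at [0.15, -0.555, 0.231] pointing down, gripper open.
Joint ranges: [-2.91, 2.91], [-0.94, 2.29], [0.18, 2.7], [-1.29, 4.43], [0.17, 2.64], [-3, 3]. Speed limits (rad/s): [2.57, 2.57, 3.14, 3.14, 3.14, 3.14].

### API

Orientations are given as [roll, pitch, yaw] about the fixed x, y, z axes, in that order (R = Rz(yaw) Ry(pitch) Rx(roll)).
In Python, from rig import bot, claw, read_camera, get_calibration, close_job, models gives the robot as it stands. Calls block until the motion is done:
- bot.move_ptp(position, orientation): joint-space move of the TCP to a pose.
- bot.servo_line(position, velocity=0.15, frame=None, contact_N=None): straight line of the TCP; frame=None keeps the orientation; velocity is the mean speed in m/s. With contact_N (N) it stops when the force on the tool has changed by that much, and returns True; else False.
- bot.move_joints(angles): joint-space move.
- claw.gripper_to(opening, f_grip=None): opening from 0.0 (shut) to 1.0 (fully open); f_grip is the grip in N (None keeps the last); returns when the fingers have stopped.
- bot.pause(seconds).
- bot.ik(position, orientation): joint angles nearest the present ones, or None.
- read_camera(name): name is "scene" or "top"; returns the picture (480x640x3 uint8, blue, green, red); there is no depth.
- get_calibration(name): a dict with "intrinsics" (3x3 intrinsics, pixels), "extrinsics" (4x4, takes a point from world to camera coordinates). Camera axes: x right, y up, looking along -z (the intrinsics and any distortion apply to the point x, -y, -z); pixel columns grow to the right and rows downward; lengths in m; the calibration is good to about 2 mm. A picture is of the moment at which its call begins. get_calibration takes no time and is no camera call.
A pose or a line that the arm cannot do raises bot.Unreachable and nothing moves.
- close_job(): hands the job in, once; it reports no verdict.
Trained networks look in the newest picture that a camera, given by its name, has taken for a name from the list of things; names that differ only in an ending like _2 or _b are one class to them, and where a whole thing is asked for, a point or a joint stands for the part that bears it (a point fixed in the world has none). Each returns a list of dicts, best first, with "conf" (0 to 1); they miss things now and then, are a little off and sometimes report something else, mostly with a low value. They report only what shows in the picture. A call takes as long as a camera call. They do not tell look-alikes from the thing itself.
- models.boxes_of(name, camera): "xy" ([column, row] in pixels, amid what is visible of it).
Readings, each from a call of its own:
- bot.get_clock(): time.
- bot.get_q(): joint angles.
- bot.get_joint_vel(): joint speeds.
- bot.get_tau(): joint torques, N m.
- bot.get_eef_pos(): TCP position.
- bot.get_tcp_rot(): TCP orientation.
- bot.get_contact_force(): force on the tool from outside, world axes, zero at the start.
- bot.get_torque(): the same for the moment, N m.
- bot.get_grip_width(): opening from 0.0 (shut) to 1.0 (fully open).
Only numpy, scipy, OpenCV 4.12 (cv2) and the standard library are available. Lean on these libraries where they do the work, as an engineer would, in place of code of your own. Each camera call takes 0.05 s, during which the arm holds its last target.

### The job

Put the seal punch away for the night: slide open the cover of the bakelite box, take the punch from the magnetic strip and push its end button against the upright face of the steel bench stop until it is clicked fully in (it stays in). Then lay the punch flat in the well of the box, without dropping it, and slide the cover fully shut over it. Leave the screwdriver and the other things on the desk where they are.

Things in the scene. Friction and masses are not known exactly. Their poses are not given: they have to be found in the camera images.
- punch_mid (a point): Seal punch, loose, 0.2 to 0.4 kg, lying across the magnetic strip (its underside 10 mm above the desk): a square steel body 26 x 26 mm, 100 mm long; at the +x end a short round collar and a round end button 16 mm across that sticks out; at the -x end a tapered die. Point at the middle of the square body, 13 mm above its underside. x runs along the punch towards the button, z up. The die ends 78 mm behind this point.
- button_end (a point): Centre of the flat end face of the punch's button, 74 mm from punch_mid along its x when out (67 mm when clicked in).
- button (a joint): Travel of the punch's end button: 0 = out, 0.007 m = fully in. A friction catch resists with about 4.5 N all the way and keeps the button wherever it was pushed to; pushing harder at the end of travel does no harm.
- stop_face (a point): Bench stop: steel block fixed to the desk, upright part 40 x 80 mm, its top 80 mm above the desk, on a 12 mm high base plate that reaches 45 mm out in front of the face. Point on the vertical face that looks towards the robot, mid-width, 46 mm above the desk. x points horizontally into the block, square to that face; y along the face.
- case_well (a point): Bakelite box, fixed to the desk, 204 mm (x) by 225 mm (y), walls' tops 50 mm high. Its -y half is an open-topped well for the punch, 190 mm long (x) by 100 mm wide (y) inside, 44 mm deep; the +y half is closed. Point at the centre of the well's floor, 6 mm above the desk. x along the well, y across it towards the closed half.
- cover_grip (a point): Flat brown sliding cover of the well, 190 x 112 mm, 6 mm thick, its upper face 57 mm above the desk, with an upright grip rib in its middle: 60 mm long (x), 14 mm thick (y), 26 mm high. Point inside the rib, 12 mm above the cover's upper face. Axes as case_well; the cover slides along y.
- cover (a joint): Cover's travel: 0 = shut over the well, 0.108 m = fully open over the closed half (moves to +y of case_well). About 1.5 N of friction; it stays where left.
- strip_mid (a point): Magnetic strip fixed on the desk, 50 mm (x) by 240 mm (y), 10 mm high; point at the centre of its top. Punch and screwdriver lie across it side by side, in either order; the magnet's pull is negligible.
- screwdriver_mid (a point): Bystander: steel screwdriver, black handle 90 x 24 x 26 mm with a thin 6 mm shaft (175 mm long over all), lying across the magnetic strip beside the punch. Point inside the handle, 13 mm above the strip; x runs towards the blade.
- meter_cover_mid (a point): Bystander: cream enamel meter cover, 100 x 130 x 50 mm, loose on the desk. Its centre.
- lug_mid (a point): Bystander: small copper lug, 60 mm long, 16 mm high, loose on the desk. Its centre.
- bushing_mid (a point): Bystander: brass bushing, ring 34 mm across, 20 mm high, loose on the desk. Its centre.
- seal_tin_mid (a point): Bystander: round aluminium tin 64 mm across, 60 mm high, loose on the desk. Its centre.
- fuse_carrier_mid (a point): Bystander: white ceramic fuse carrier, 40 x 96 mm, 38 mm high, loose on the desk. Its centre.
Mind the look-alikes: they are no part of the job. Leave any orange look-alike of the part that bears punch_mid alone.

How it is judged:
By the outcome, as a careful person would: the job done as asked, in the order asked, and still so for the second after the job is handed in, with the robot touching nothing.
It also fails if it takes over 72 s, if anything falls off the work surface, if the arm or the gripper's body presses on something with over 40 N, if the wrist force passes 120 N, or if a joint passes its speed limit or range.

## Working session

There is one attempt and no reset: what is moved stays moved. The work goes in short steps, each a Python script; the robot and the scene stay as the last script left them, time stands still between calls to the robot, and variables do not carry over. Pictures are saved under pics/ and viewed, and the job is handed in when it is done.

```bash
ls; mkdir -p pics; python3 - <<'E'
from rig import bot, claw, read_camera, get_calibration, models
import cv2
for n in("scene","top"):
    im=read_camera(n); cv2.imwrite(f"pics/{n}0.png",im)
    c=get_calibration(n); print(n,{k:(v.tolist() if hasattr(v,'tolist') else v) for k,v in c.items()})
for n in("scene","top"):
  for o in["punch_mid","button_end","stop_face","case_well","cover_grip","strip_mid","screwdriver_mid"]:
    print(n,o,[( [round(x) for x in d["xy"]],round(d["conf"],2)) for d in models.boxes_of(o,n)])
print(bot.get_clock(),bot.tcp_to_grasp,bot.get_tcp_rot())
E
```

```text
pics
scene {'intrinsics': [[485.7352801115217, 0.0, 325.6964292492746], [0.0, 485.7352801115217, 239.2560828716999], [0.0, 0.0, 1.0]], 'extrinsics': [[0.41237279025040097, 0.9108250776968783, 0.018610741510610037, -0.18088399202411581], [-0.6320819874427636, 0.27134185185867954, 0.7258415533574174, 0.3076569998561783], [0.6560648161664404, -0.3110808211194934, 0.6876101218860267, -1.773231438047548], [0.0, 0.0, 0.0, 1.0]]}
top {'intrinsics': [[564.0780580077758, 0.0, 327.1075749007698], [0.0, 564.0780580077758, 241.73333508722482], [0.0, 0.0, 1.0]], 'extrinsics': [[0.016944750842901677, -0.9998085494592351, 0.009784674092269352, -0.07838738699848975], [0.994274636855813, 0.017881954469611272, 0.10534791032378336, -0.5614242510514701], [-0.1055027105060014, 0.007943559187586706, 0.9943872877019899, -1.2646841626135716], [0.0, 0.0, 0.0, 1.0]]}
scene punch_mid [([158, 251], 0.93), ([258, 265], 0.66), ([294, 338], 0.58)]
scene button_end [([382, 306], 0.3)]
scene stop_face [([355, 273], 0.78), ([235, 273], 0.56)]
scene case_well [([431, 219], 0.71), ([233, 273], 0.15)]
scene cover_grip []
scene strip_mid [([233, 274], 0.85)]
scene screwdriver_mid [([218, 274], 0.62)]
top punch_mid [([407, 265], 0.89), ([510, 339], 0.58)]
top button_end [([410, 233], 0.42)]
top stop_face [([301, 201], 0.69)]
top case_well [([160, 246], 0.8)]
top cover_grip [([178, 240], 0.65)]
top strip_mid [([427, 268], 0.86), ([301, 200], 0.41)]
top screwdriver_mid [([450, 268], 0.66), ([164, 245], 0.22)]
0.8 -0.0187 [ 3.14158733e+00 -2.03981389e-05  2.64804837e-01]
```

View pics/scene0.png

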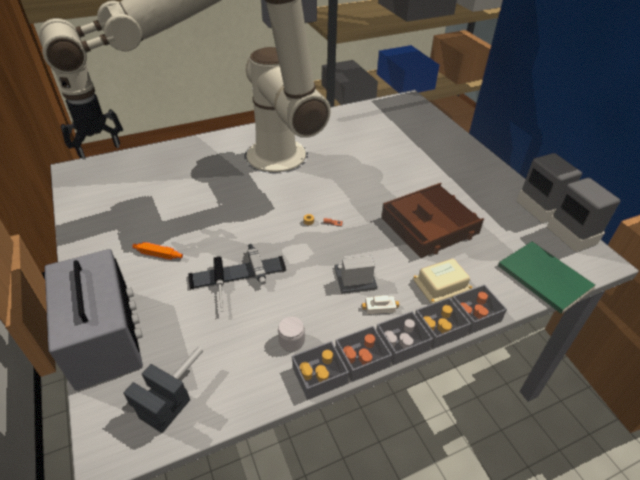

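View pics/top0.png

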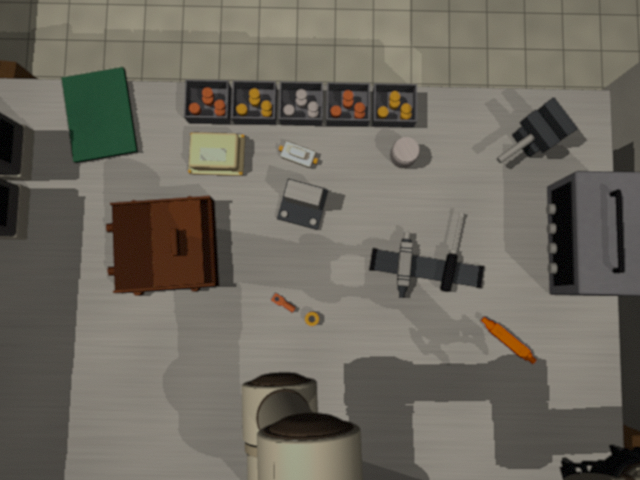

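The real punch is at about top (405,265), with the orange look-alike at (510,340). The box is at (163,245) and the stop at (302,203). I'll zoom in on these.

```bash
python3 - <<'E'
import cv2,numpy as np
t=cv2.imread("pics/top0.png")
def crop(im,x0,y0,w,h,s): return cv2.resize(im[y0:y0+h,x0:x0+w],None,fx=s,fy=s,interpolation=cv2.INTER_CUBIC)
a=crop(t,360,200,130,110,6);cv2.imwrite("pics/c_strip.png",a)
cv2.imwrite("pics/c_box.png",crop(t,95,180,130,125,4.8))
cv2.imwrite("pics/c_stop.png",crop(t,265,165,75,75,8))
s=cv2.imread("pics/scene0.png")
cv2.imwrite("pics/c_sbox.png",crop(s,370,175,125,85,6))
cv2.imwrite("pics/c_sstrip.png",crop(s,180,235,120,85,6))
E
```

```text
(no output)
```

View pics/c_strip.png

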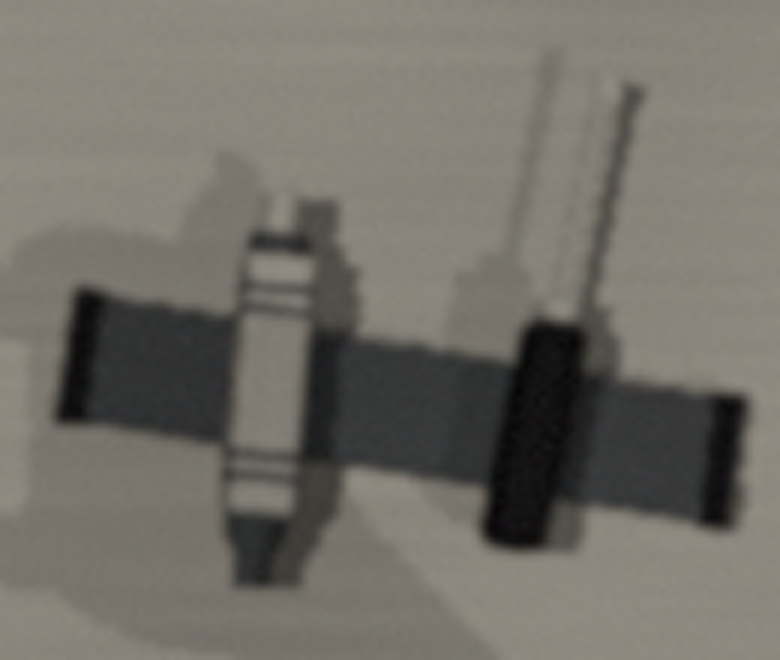

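View pics/c_box.png

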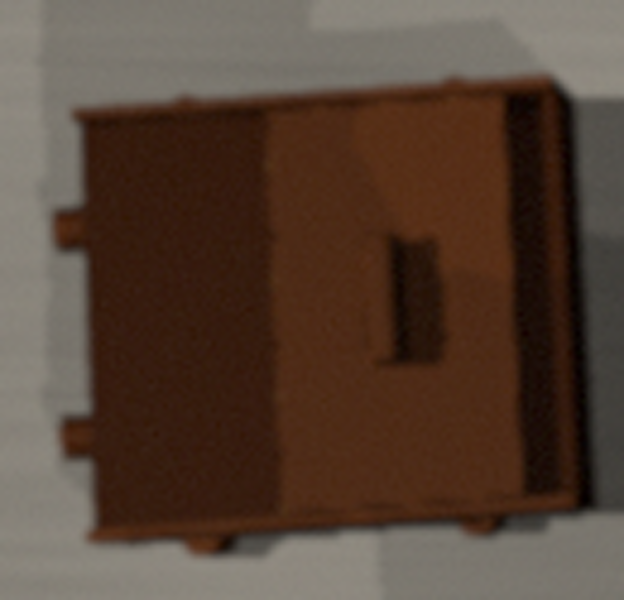

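View pics/c_stop.png

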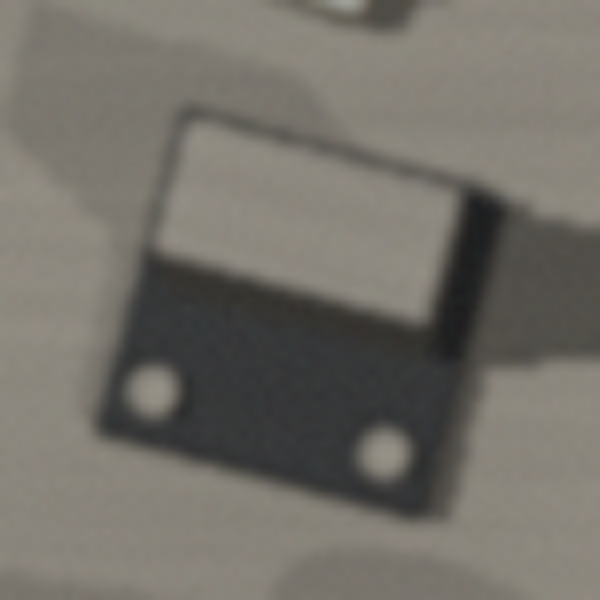

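View pics/c_sbox.png

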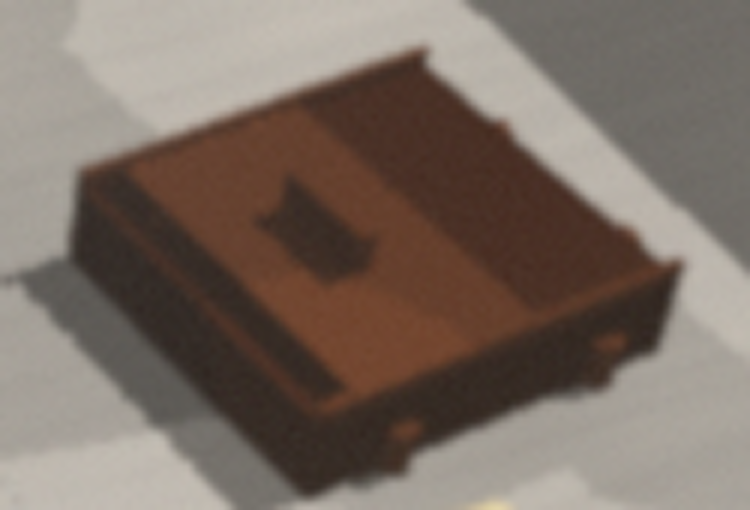

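View pics/c_sstrip.png

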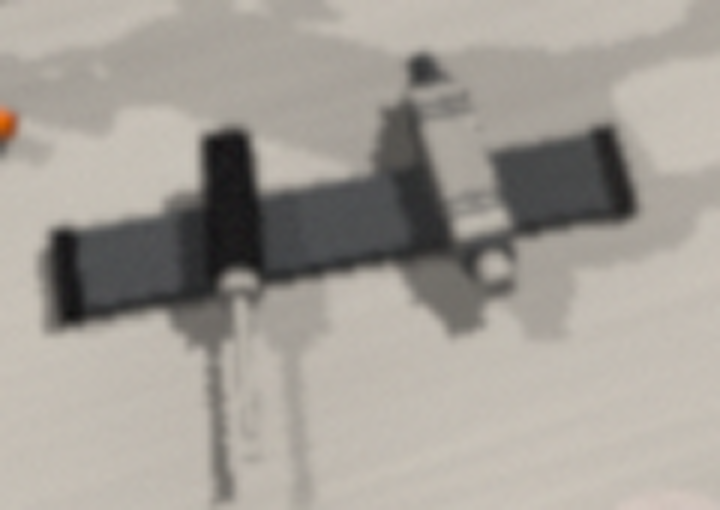

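```bash
cat > h.py <<'E'
import numpy as np,cv2
from rig import bot, claw, read_camera, get_calibration, models
C={n:get_calibration(n) for n in("scene","top")}
def proj(n,P):
    c=C[n];P=np.atleast_2d(P);E=np.array(c["extrinsics"]);K=np.array(c["intrinsics"])
    q=P@E[:3,:3].T+E[:3,3];q=q*[1,-1,-1];q=q@K.T;return q[:,:2]/q[:,2:]
def unproj(n,uv,z):
    c=C[n];E=np.array(c["extrinsics"]);K=np.array(c["intrinsics"])
    d=np.linalg.inv(K)@[uv[0],uv[1],1];d=d*[1,-1,-1];R=E[:3,:3];o=-R.T@E[:3,3];d=R.T@d
    return o+d*(z-o[2])/d[2]
def T(x,y,yaw,P):
    P=np.atleast_2d(P).astype(float);c,s=np.cos(yaw),np.sin(yaw)
    return np.c_[x+c*P[:,0]-s*P[:,1],y+s*P[:,0]+c*P[:,1],P[:,2]]
def box(x0,x1,y0,y1,z0,z1):
    v=[(x,y,z) for x in(x0,x1) for y in(y0,y1) for z in(z0,z1)]
    return [(np.array(a),np.array(b)) for i,a in enumerate(v) for b in v[i+1:] if sum(p!=q for p,q in zip(a,b))==1]
def overlay(im,n,objs,roi,s):
    x0,y0,w,h=roi;a=cv2.resize(im[y0:y0+h,x0:x0+w],None,fx=s,fy=s,interpolation=cv2.INTER_CUBIC)
    for (x,y,yaw),edges,col in objs:
        for p,q in edges:
            u=(proj(n,T(x,y,yaw,[p,q]))+.5-[x0,y0])*s-.5
            cv2.line(a,*[tuple(int(k) for k in np.round(e)) for e in u],col,1)
    return a
E
cat > m.py <<'E'
from h import *
def c2o(u,s,off): return [(u[0]+.5)/s-.5+off[0],(u[1]+.5)/s-.5+off[1]]
def up(u,s,off,z): return unproj("top",c2o(u,s,off),z)
S=(6,(360,200))
f=up((285,195),*S,.023+.008-.0+.0); m=up((273,373),*S,.036);r=up((265,585),*S,.03)
bf=up((282,232),*S,.036);br=up((262,514),*S,.036)
print("punch",m,f,r,"len",np.linalg.norm(bf-br),np.arctan2(*(bf-br)[1::-1]))
S=(8,(265,165))
P=[up(u,*S,.08) for u in((155,250),(430,330),(465,185),(185,110))]
print("stop",P,np.linalg.norm(P[0]-P[1]),np.linalg.norm(P[1]-P[2])); d=P[0]-P[1];yaw=np.arctan2(d[1],d[0])-np.pi/2;print((P[0]+P[1])/2,yaw)
S=(4.8,(95,180))
Q=[up(u,*S,.057) for u in((268,115),(280,512),(522,495),(503,97))]
print("cover",Q,[np.linalg.norm(Q[i]-Q[i-1]) for i in range(4)],sum(Q)/4)
R=[up(u,*S,.083) for u in((410,238),(437,238),(441,360),(415,362))];print("rib",sum(R)/4)
B=[up(u,*S,.05) for u in((75,112),(90,538),(580,505),(555,80))]
print("box",B,[np.linalg.norm(B[i]-B[i-1]) for i in range(4)])
for a,b in((0,3),(1,2)): print(np.arctan2(*(B[a]-B[b])[1::-1])-np.pi/2)
E
python3 m.py
```

```text
punch [ 0.51940042 -0.24700363  0.036     ] [ 0.58824022 -0.25218596  0.031     ] [ 0.43925262 -0.24504075  0.03      ] len 0.10771752521972379 -0.06828610208626348
stop [array([0.65835269, 0.02955519, 0.08      ]), array([ 0.63726588, -0.04728267,  0.08      ]), array([ 0.67833696, -0.05627023,  0.08      ]), array([0.69810544, 0.02218558, 0.08      ])] 0.07967878937419792 0.04204294644683487
[ 0.64780928 -0.00886374  0.08      ] -0.267838539245445
cover [array([0.63927847, 0.33171369, 0.057     ]), array([0.45339091, 0.31690077, 0.057     ]), array([0.46316982, 0.20544531, 0.057     ]), array([0.64991383, 0.2218524 , 0.057     ])] [np.float64(0.11037488038749424), np.float64(0.18647681994023765), np.float64(0.1118836303651163), np.float64(0.18746337755274817)] [0.55143826 0.26897804 0.057     ]
rib [0.55089052 0.24750096 0.083     ]
box [array([0.64020081, 0.42483609, 0.05      ]), array([0.43998762, 0.40640464, 0.05      ]), array([0.45919279, 0.17975092, 0.05      ]), array([0.65977707, 0.19915874, 0.05      ])] [np.float64(0.2265248205847028), np.float64(0.20105979430327545), np.float64(0.22746592176210467), np.float64(0.20152100837829395)]
0.08652786077734631
0.08453161889301697
```

```bash
cat > ov.py <<'E'
from h import *
PU=(0.519,-0.248,-0.075); ST=(0.6478,-0.0089,-0.262); CW=(0.5545,0.2472,0.0855); cov=0.022
G=(0,255,0);Rr=(0,0,255);B=(255,128,0)
pe=box(-.05,.05,-.013,.013,.010,.036); pe2=box(.05,.074,-.008,.008,.015,.031)+box(-.078,-.05,-.005,.005,.018,.028)
se=box(0,.04,-.04,.04,.012,.08)+box(-.045,.04,-.04,.04,0,.012)
be=box(-.102,.102,-.057,.168,0,.05); we=box(-.095,.095,-.05,.05,.006,.05)
ce=box(-.095,.095,-.056+cov,.056+cov,.051,.057)+box(-.03,.03,-.007+cov,.007+cov,.057,.083)
if __name__=="__main__":
  for n in("top","scene"):
    im=cv2.imread(f"pics/{n}0.png")
    rois={"top":{"p":(370,215,70,90,6),"s":(265,165,75,75,8),"b":(100,185,130,120,5)},"scene":{"p":(220,230,80,70,8),"s":(325,245,60,55,10),"b":(370,175,125,85,6)}}[n]
    o={"p":[(PU,pe,G),(PU,pe2,Rr)],"s":[(ST,se,G)],"b":[(CW,be,G),(CW,ce,Rr)]}
    tiles=[]
    for k in rois:
        r=rois[k];a=overlay(im,n,o[k],r[:4],r[4]);tiles.append(a)
        cv2.imwrite(f"pics/ov_{n}_{k}.png",a)
    H=max(t.shape[0] for t in tiles)
    a=np.hstack([cv2.copyMakeBorder(t,0,H-t.shape[0],0,8,0) for t in tiles])
    print(a.shape)
E
python3 ov.py
```

```text
(600, 1694, 3)
(560, 2014, 3)
```

View pics/ov_top_p.png

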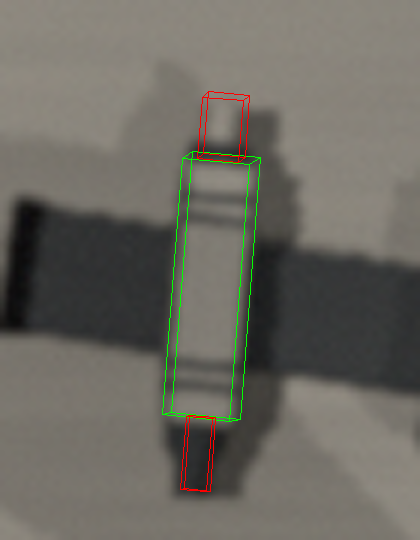

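View pics/ov_top_s.png

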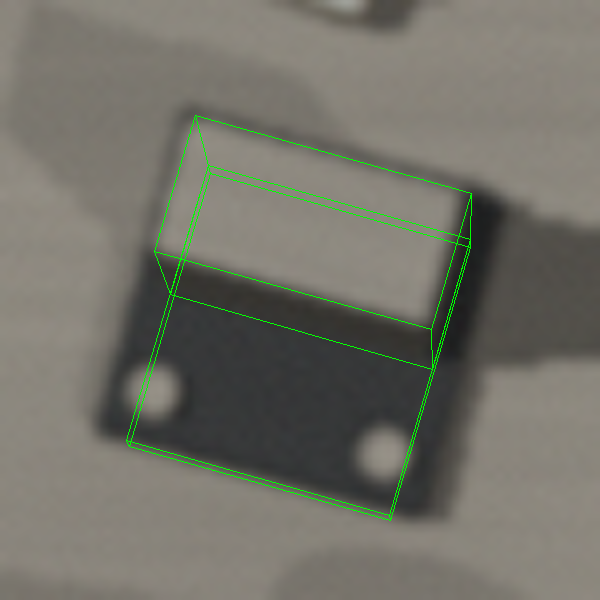

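View pics/ov_top_b.png

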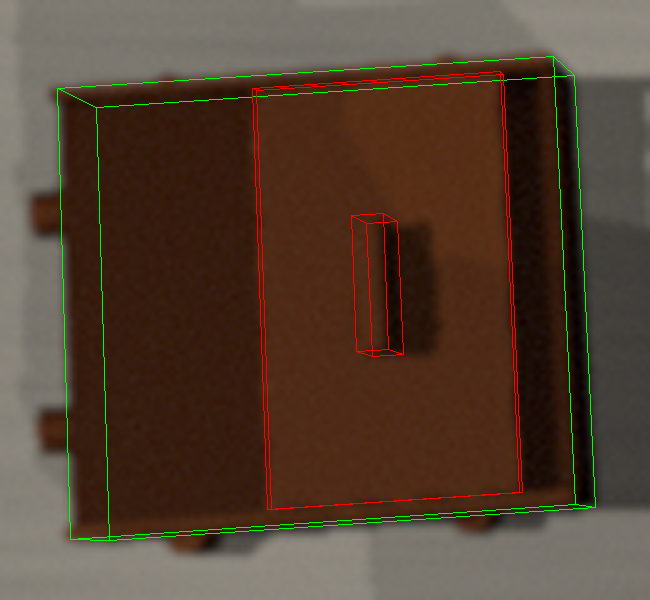

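View pics/ov_scene_p.png

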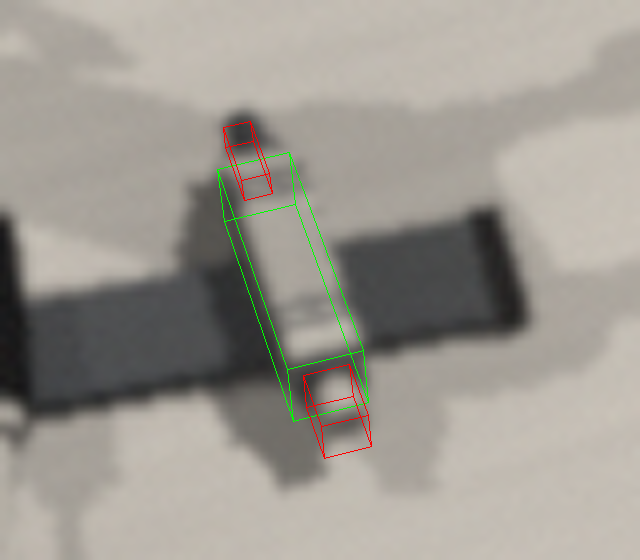

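View pics/ov_scene_s.png

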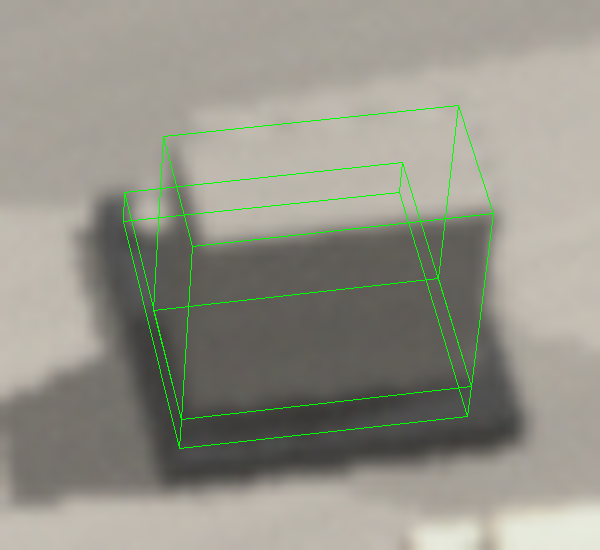

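View pics/ov_scene_b.png

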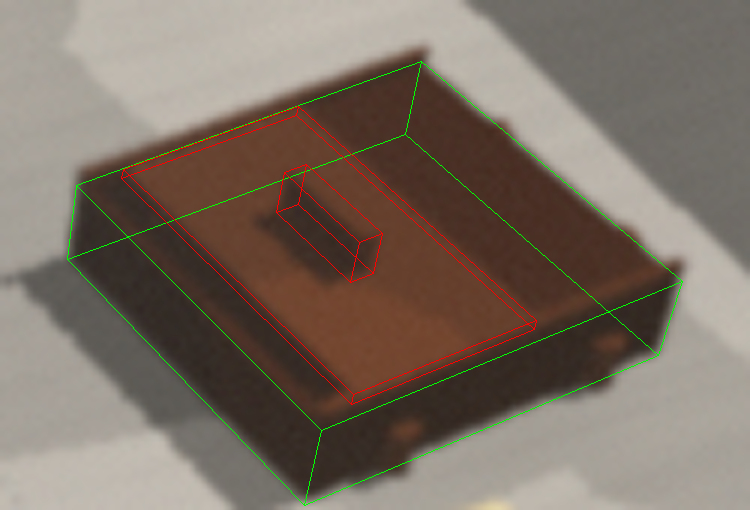

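```bash
cat > ov2.py <<'E'
from ov import *
from itertools import product
tiles=[]
def rect(x0,x1,y0,y1,z): v=[np.array(p) for p in((x0,y0,z),(x1,y0,z),(x1,y1,z),(x0,y1,z))];return [(v[i],v[i-1]) for i in range(4)]
PU=(0.5160,-0.2465,-0.080)
o=[(PU,rect(-.05,.05,-.013,.013,.036),G),(PU,rect(.05,.074,-.008,.008,.028),Rr),(PU,rect(-.078,-.05,-.005,.005,.030),Rr)]
for n,r,s in(("top",(370,215,70,90),6),("scene",(220,235,70,67),8)):
    im=cv2.imread(f"pics/{n}0.png"); tiles.append(cv2.resize(overlay(im,n,o,r,s),(r[2]*s*540//(r[3]*s) if 0 else int(r[2]*540/r[3]),540)) if 0 else overlay(im,n,o,r,s)[:540])
H=540;a=np.hstack([cv2.copyMakeBorder(t,0,H-t.shape[0],0,0,0) for t in tiles]);print(a.shape)
cv2.imwrite("pics/ov2_%s.png"%__import__("sys").argv[1],cv2.resize(a,(800,int(a.shape[0]*800/a.shape[1]))))
E
python3 ov2.py a
```

```text
(540, 980, 3)
```

View pics/ov2_a.png

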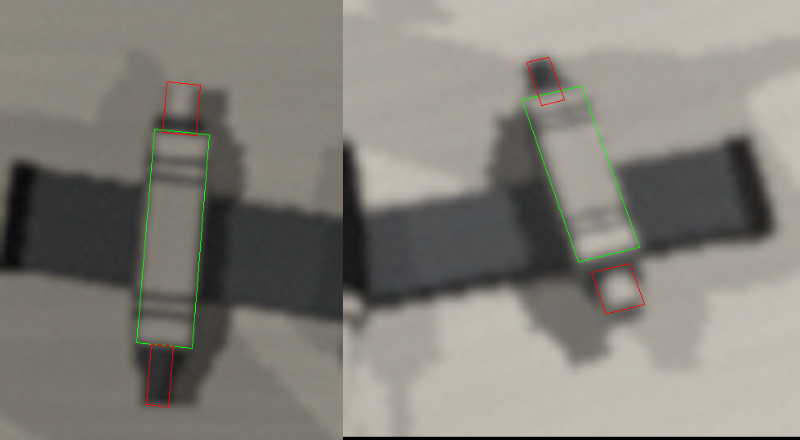

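The fit for the punch, stop, box and cover agrees in both views to about 1 px. The cover stands about 22 mm open. First step: grip the rib and open it the rest of the way.

```bash
cat > p.py <<'E'
from h import *
PU=np.array((0.5160,-0.2465,-0.080)); ST=np.array((0.6478,-0.0089,-0.265)); CW=np.array((0.5545,0.2472,0.0855))
def loc(F,x,y,z): return T(*F,[[x,y,z]])[0]
def ori(F): return [np.pi,0,float(F[2])]
def st(tag): print(tag,"t",round(bot.get_clock(),2),"pos",np.round(bot.get_eef_pos(),4),"F",np.round(bot.get_contact_force(),1),"w",round(bot.get_grip_width(),3))
E
python3 - <<'E'
from p import *
bot.move_ptp(loc(CW,0,.022,.16),ori(CW)); st("above")
print(bot.servo_line(loc(CW,0,.022,.063),.12,contact_N=10)); st("down")
claw.gripper_to(0,30); st("grip")
print(bot.servo_line(loc(CW,0,.120,.063),.08,contact_N=15)); st("open")
p=bot.get_eef_pos(); d=p[:2]-CW[:2]; print("local y",-np.sin(CW[2])*d[0]+np.cos(CW[2])*d[1])
cv2.imwrite("pics/top1.png",read_camera("top"));cv2.imwrite("pics/scene1.png",read_camera("scene"))
E
```

```text
above t 4.02 pos [0.553  0.2685 0.1601] F [0.7 0.4 0.9] w 1.003
False
down t 4.97 pos [0.5534 0.2694 0.064 ] F [-0.6  0.9 -0.3] w 0.999
grip t 5.62 pos [0.5527 0.2692 0.0632] F [-0.7  0.1  2.5] w 0.156
True
open t 6.63 pos [0.5448 0.3557 0.0633] F [-0.4 -2.8  3.2] w 0.151
local y 0.10896171277925111
```

```bash
python3 - <<'E'
from p import *
claw.gripper_to(1.0); 
bot.servo_line(loc(CW,0,.1085,.17),.2); st("lift")
cv2.imwrite("pics/t.png",cv2.resize(read_camera("top")[170:310,90:240],None,fx=4,fy=4))
bot.move_ptp(loc(PU,0,0,.15),ori(PU)); claw.gripper_to(0.75); st("above")
print(bot.servo_line(loc(PU,0,0,.014),.12,contact_N=10)); st("down")
claw.gripper_to(0,80); st("grip")
bot.servo_line(loc(PU,0,0,.10),.12); st("up")
cv2.imwrite("pics/top2.png",read_camera("top"));cv2.imwrite("pics/scene2.png",cv2.resize(read_camera("scene")[180:330,120:330],None,fx=3.8,fy=3.8))
E
```

```text
lift t 8.11 pos [0.5445 0.355  0.1686] F [0.5 0.1 0.6] w 1.0
above t 10.67 pos [ 0.5161 -0.2463  0.15  ] F [-0.3  0.3 -0.6] w 0.748
False
down t 11.95 pos [ 0.5167 -0.247   0.0149] F [-0.3 -0.  -0.3] w 0.75
grip t 12.38 pos [ 0.5165 -0.2468  0.0148] F [-0.3  0.9  5.2] w 0.289
up t 13.25 pos [ 0.5152 -0.2459  0.0988] F [ 0.  -0.7 -4.1] w 0.29
```

View pics/t.png

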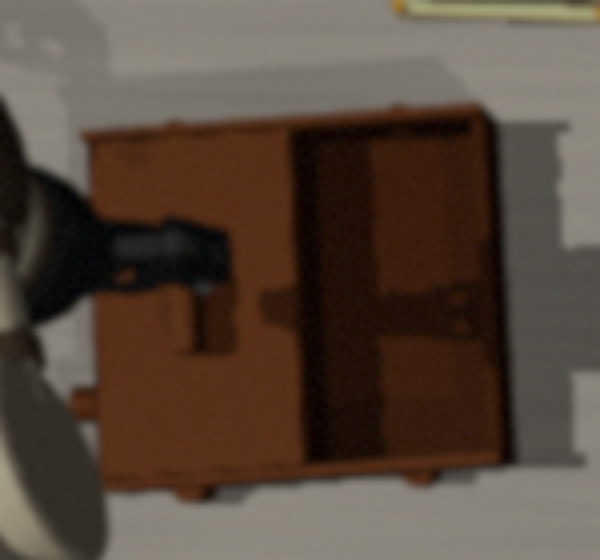

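View pics/scene2.png

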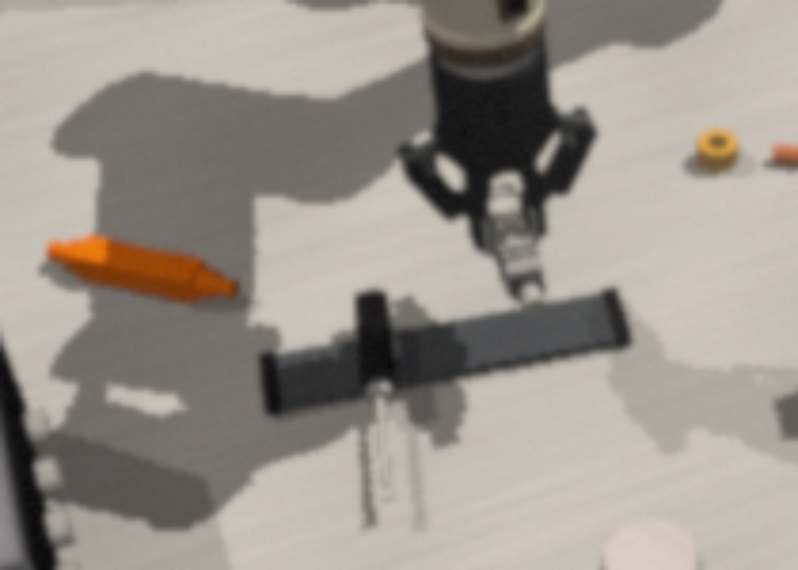

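View pics/top2.png

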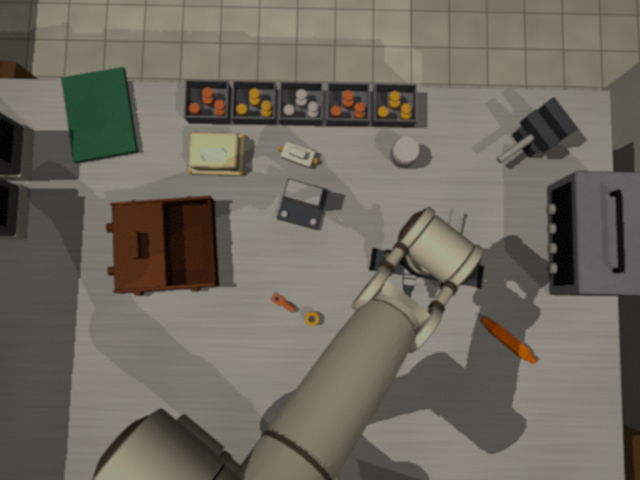

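The cover is fully open (well visible at top (190,245)). The punch is held level at scene crop (515,240), and the screwdriver hasn't moved. Next, press the button.

```bash
python3 - <<'E'
from p import *
def lx():
    d=bot.get_eef_pos()[:2]-ST[:2];c,s=np.cos(ST[2]),np.sin(ST[2]);return round(c*d[0]+s*d[1],4),round(-s*d[0]+c*d[1],4)
bot.move_ptp(loc(ST,-.104,0,.12),ori(ST)); st("above")
bot.servo_line(loc(ST,-.104,0,.038),.12); st("down")
bot.pause(.2)
print(bot.servo_line(loc(ST,-.050,0,.038),.025,contact_N=3)); st("touch");print(lx())
cv2.imwrite("pics/s3.png",cv2.resize(read_camera("scene")[200:320,280:440],None,fx=5,fy=5))
E
```

```text
above t 14.39 pos [0.5475 0.0175 0.1198] F [ 0.1  0.5 -2.8] w 0.287
down t 15.22 pos [0.5482 0.018  0.0388] F [ 0.6 -0.3 -3.4] w 0.284
True
touch t 16.72 pos [0.5777 0.01   0.0369] F [-0.1  0.2 -4.2] w 0.288
(np.float64(-0.0726), np.float64(-0.0002))
```

View pics/s3.png

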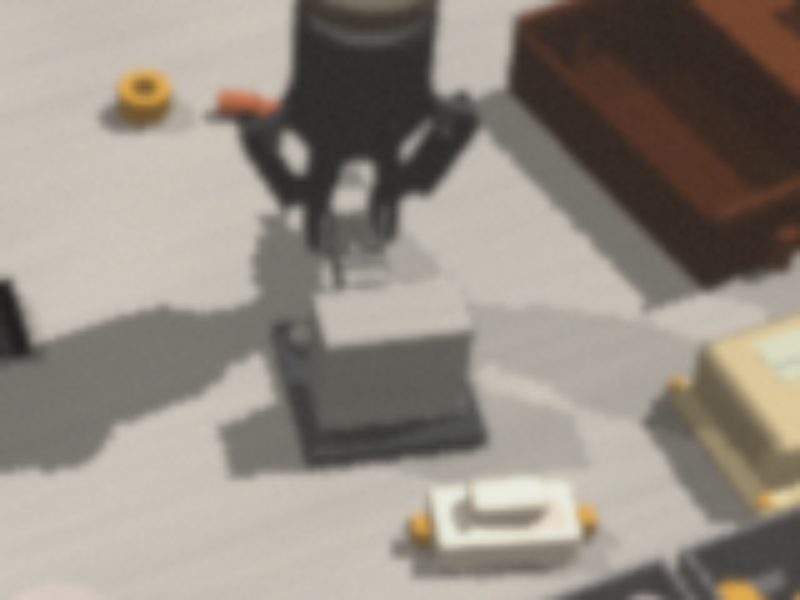

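```bash
python3 - <<'E'
from p import *
def lx():
    d=bot.get_eef_pos()[:2]-ST[:2];c,s=np.cos(ST[2]),np.sin(ST[2]);return round(c*d[0]+s*d[1],4),round(-s*d[0]+c*d[1],4)
print(bot.servo_line(loc(ST,-.052,0,.038),.02,contact_N=25)); st("push");print(lx())
bot.pause(.3); st("hold");print(lx())
E
```

```text
True
push t 17.48 pos [0.5831 0.0085 0.0345] F [-0.2 -0.2 -3. ] w 0.286
(np.float64(-0.067), np.float64(-0.0002))
hold t 17.77 pos [0.5814 0.0089 0.0333] F [ 0.4 -0.2 -2.6] w 0.286
(np.float64(-0.0687), np.float64(-0.0002))
```

```bash
python3 - <<'E'
from p import *
def lx():
    d=bot.get_eef_pos()[:2]-ST[:2];c,s=np.cos(ST[2]),np.sin(ST[2]);return round(c*d[0]+s*d[1],4),round(-s*d[0]+c*d[1],4)
print(bot.get_tcp_rot(), [lx() for _ in range(4)])
bot.servo_line(loc(ST,-.080,0,.038),.05); print(lx(),bot.get_eef_pos()[2],bot.get_tcp_rot())
bot.pause(.2)
print(bot.servo_line(loc(ST,-.050,0,.038),.02,contact_N=3)); print(lx());st("t")
print(bot.servo_line(loc(ST,-.045,0,.038),.02,contact_N=30)); print(lx());st("p")
im=read_camera("scene");cv2.imwrite("pics/s4.png",cv2.resize(im[200:320,280:440],None,fx=5,fy=5))
cv2.imwrite("pics/t4.png",cv2.resize(read_camera("top")[150:270,240:400],None,fx=5,fy=5))
E
```

```text
[ 3.13988642  0.0247242  -0.26436864] [(np.float64(-0.0687), np.float64(-0.0002)), (np.float64(-0.0687), np.float64(-0.0002)), (np.float64(-0.0687), np.float64(-0.0002)), (np.float64(-0.0687), np.float64(-0.0002))]
(np.float64(-0.0802), np.float64(0.0001)) 0.03822795399619325 [ 3.13988963  0.02466155 -0.26417058]
True
(np.float64(-0.0672), np.float64(-0.0001))
t t 19.19 pos [0.5829 0.0086 0.0366] F [-0.6 -0.5 -3.2] w 0.29
True
(np.float64(-0.0672), np.float64(-0.0001))
p t 19.8 pos [0.5829 0.0086 0.0342] F [ 0.4  0.5 -2.9] w 0.286
```

View pics/s4.png

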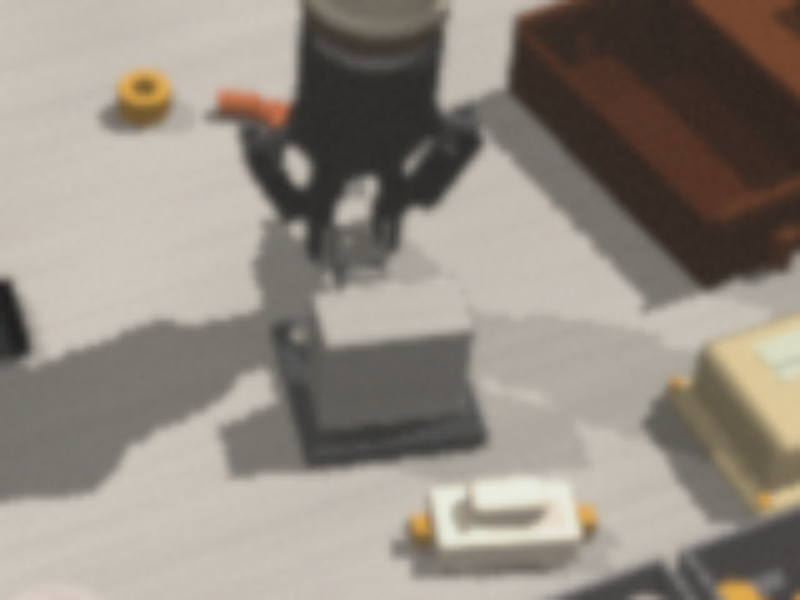

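View pics/t4.png

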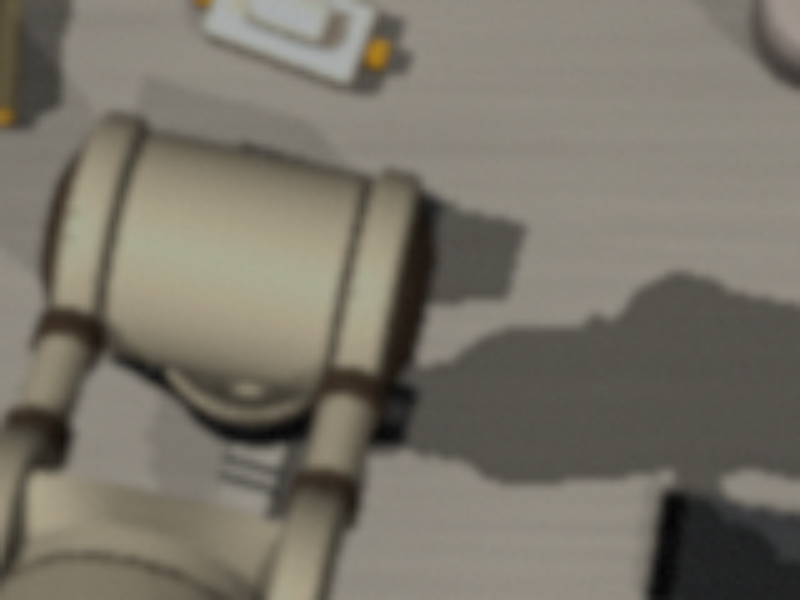

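The second touch came at the same place as the hard stop (−67.2 mm, no further travel under 30 N), so the button is in. Next: retreat and check the punch's attitude.

```bash
python3 - <<'E'
from p import *
bot.servo_line(loc(ST,-.12,0,.040),.12)
bot.servo_line(loc(ST,-.12,0,.14),.2); 
bot.move_ptp(loc(CW,0,-.005,.16),ori(CW)); st("over well"); print(bot.get_tcp_rot())
im=read_camera("scene");cv2.imwrite("pics/s5.png",cv2.resize(im[130:260,350:500],None,fx=5,fy=5)[:600])
E
```

```text
over well t 22.02 pos [0.5545 0.2409 0.1588] F [-0.3 -0.4 -3.6] w 0.283
[3.14032294e+00 2.08491641e-03 8.44081662e-02]
```

View pics/s5.png

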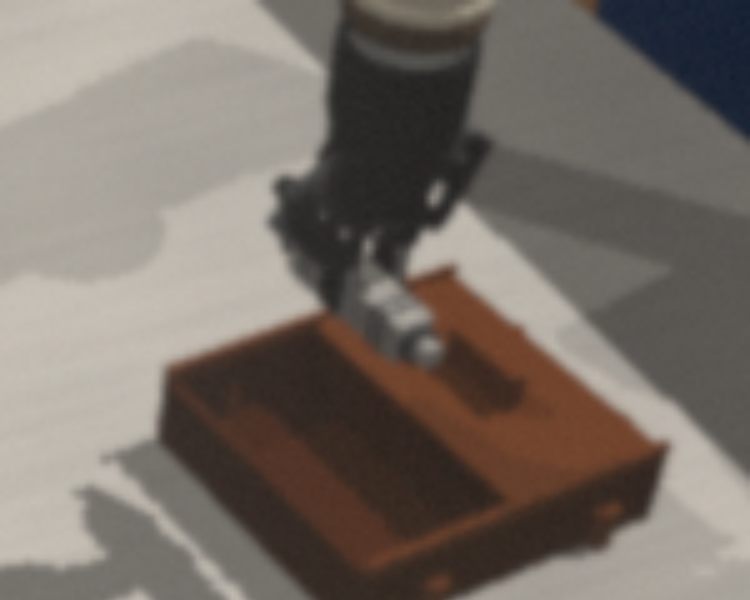

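```bash
python3 - <<'E'
from p import *
s=5
a=cv2.imread("pics/s5.png")
for pit,col in((0,(0,255,0)),(-.06,(0,0,255)),(.06,(255,0,0))):
    P=[np.array([ (x*np.cos(pit)),y,.167+x*np.sin(pit)+z]) for x,y,z in((.05,-.013,.013),(.05,.013,.013),(.05,.013,-.013),(.05,-.013,-.013),(.067,0,0),(-.05,-.013,.013),(-.078,0,0))]
    u=(proj("scene",T(.5545,.2409,.0844,P))+.5-[350,130])*s-.5
    for q in u: cv2.circle(a,tuple(int(v) for v in q),3,col,-1)
cv2.imwrite("pics/s5o.png",cv2.resize(a[150:450,200:550],None,fx=2,fy=2))
E
```

```text
(no output)
```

View pics/s5o.png

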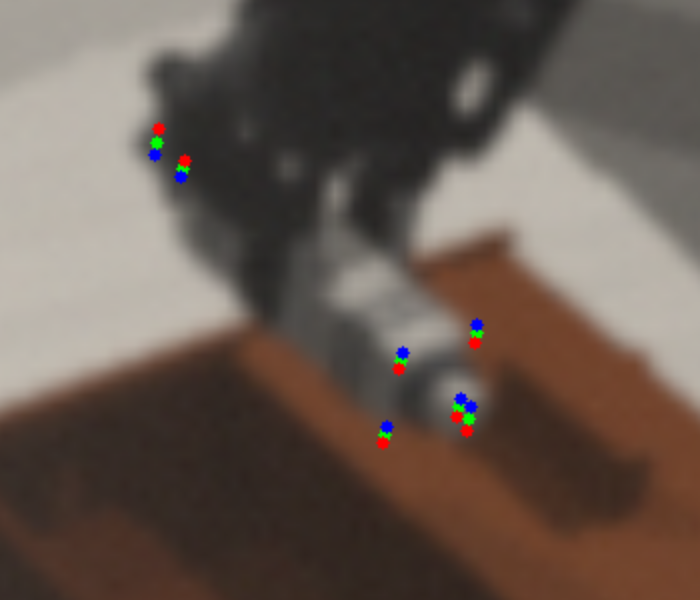

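```bash
python3 - <<'E'
from p import *
print(bot.servo_line(loc(CW,-.0,-.002,.04),.12,frame=ori(CW) and None)); st("in"); print(bot.get_tcp_rot())
bot.pause(.2)
print(bot.servo_line(loc(CW,0,-.002,.006),.03,contact_N=5)); st("touch")
print(bot.servo_line(loc(CW,0,-.002,.004),.01,contact_N=8)); st("press")
E
```

```text
False
in t 23.23 pos [0.5556 0.2454 0.0411] F [ 0.1  0.2 -2.5] w 0.281
[-3.14132054e+00 -2.05763296e-03  8.54205740e-02]
True
touch t 24.32 pos [0.5544 0.2451 0.0108] F [1.8 0.  4.9] w 0.287
True
press t 24.55 pos [0.5544 0.2452 0.0108] F [-1.  -0.7  4.4] w 0.286
```

```bash
python3 - <<'E'
from p import *
claw.gripper_to(0.5); st("rel")
bot.servo_line(loc(CW,0,-.002,.13),.15); st("up")
bot.move_ptp([.45,.0,.25],[np.pi,0,0])
cv2.imwrite("pics/t6.png",cv2.resize(read_camera("top")[175:305,95:225],None,fx=4.6,fy=4.6))
cv2.imwrite("pics/s6.png",cv2.resize(read_camera("scene")[175:260,370:495],None,fx=6,fy=6)); st("x")
E
```

```text
rel t 24.87 pos [0.5533 0.2449 0.0097] F [ 0.3  0.1 -0.2] w 0.504
up t 25.82 pos [0.5538 0.245  0.1287] F [-0.3  0.1 -0.5] w 0.497
x t 27.04 pos [0.4501 0.0008 0.2493] F [-0.2 -0.9 -0.4] w 0.503
```

View pics/t6.png

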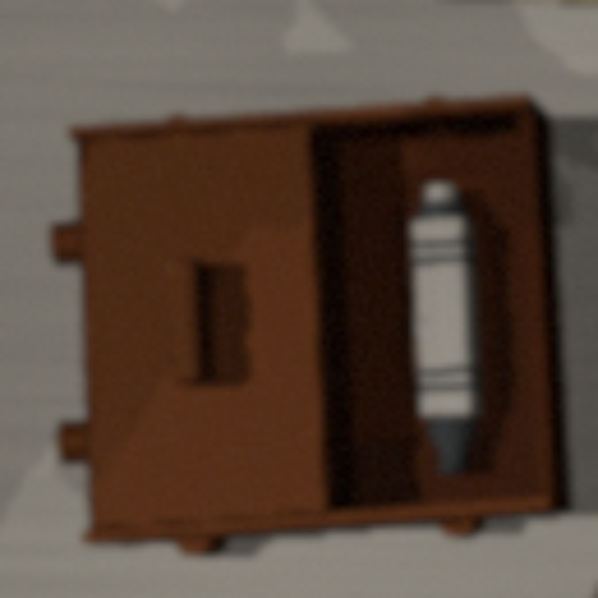

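View pics/s6.png

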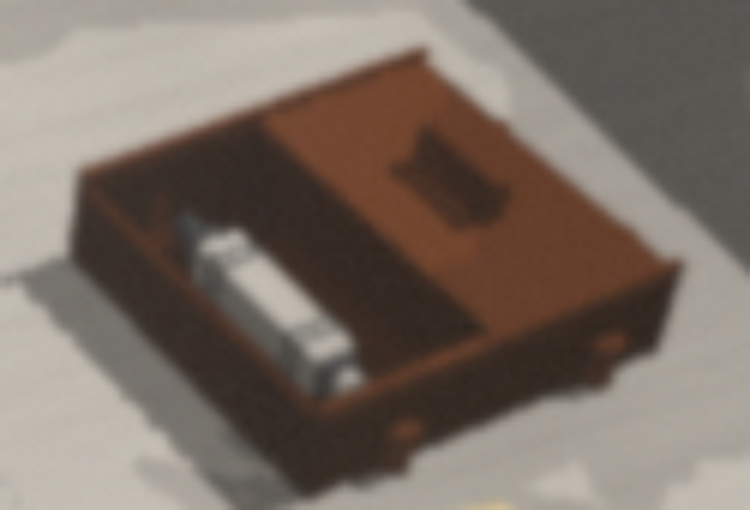

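The punch lies flat in the well (top crop (445,320)). The button sticks out about 16 mm past the body, which means it is in (17 mm in, 24 mm out). Next, close the cover.

```bash
python3 - <<'E'
from p import *
claw.gripper_to(1.0)
bot.move_ptp(loc(CW,0,.1085,.16),ori(CW)); st("above")
print(bot.servo_line(loc(CW,0,.1085,.063),.12,contact_N=10)); st("down")
claw.gripper_to(0,30); st("grip")
print(bot.servo_line(loc(CW,0,-.012,.063),.07,contact_N=15)); st("shut")
p=bot.get_eef_pos(); d=p[:2]-CW[:2]; print("local y",-np.sin(CW[2])*d[0]+np.cos(CW[2])*d[1])
claw.gripper_to(1.0)
p=bot.get_eef_pos();bot.servo_line([p[0],p[1],.17],.2)
bot.move_ptp([.45,.0,.25],[np.pi,0,0])
cv2.imwrite("pics/t7.png",read_camera("top"))
cv2.imwrite("pics/s7.png",read_camera("scene")); st("x")
t=cv2.imread("pics/t7.png");cv2.imwrite("pics/t7c.png",cv2.resize(t[175:305,95:225],None,fx=4.6,fy=4.6))
E
```

```text
above t 28.95 pos [0.546  0.3543 0.1608] F [ 0.6 -0.7  0. ] w 0.998
False
down t 29.91 pos [0.5461 0.3556 0.0641] F [-0.5 -0.  -0.4] w 0.995
grip t 30.56 pos [0.5453 0.3554 0.0632] F [-0.1 -0.4  1. ] w 0.154
True
shut t 31.95 pos [0.555  0.2482 0.0632] F [1.2 3.  2.7] w 0.156
local y 0.0009463039026703692
x t 34.52 pos [0.4502 0.0008 0.2494] F [ 0.3 -0.7  0.1] w 0.997
```

View pics/t7c.png

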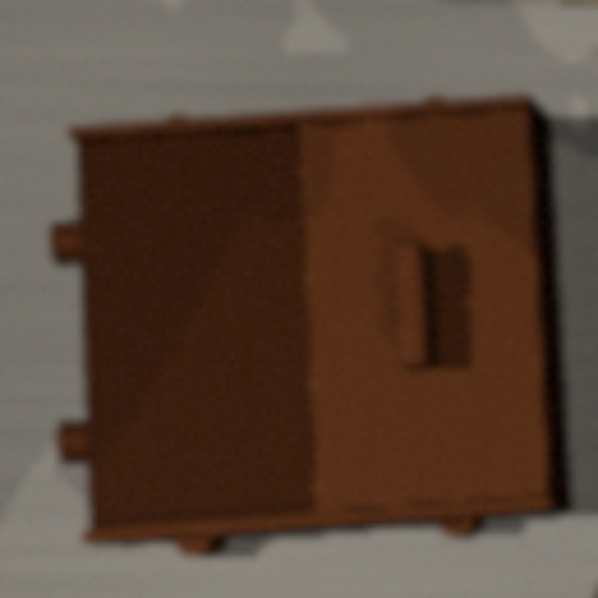

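View pics/s7.png

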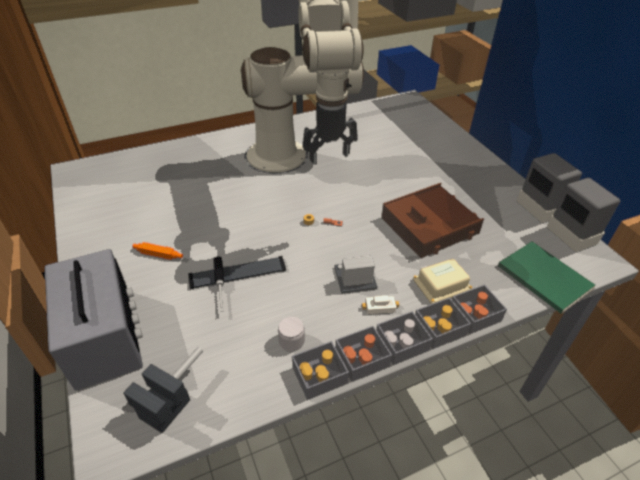

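The cover travelled 108.0 mm between its two hard stops, so it is fully shut, and nothing else has moved in the scene picture.

```bash
python3 - <<'E'
from rig import close_job
print(close_job())
E
```

```text
the job is handed in; nothing more can be done
None
```

The job is done and handed in at about 35 s, within the 72 s limit. The punch lies flat in the well with its button pressed in and the cover shut over it.

What the last checks showed:

- **Cover:** it moved 108.0 mm from the open stop to the shut stop, which is its full travel. The top picture shows the well closed.
- **Button:**
  - The first push measured only 5–6 mm from touch to stop, because first touch was detected a little late. I backed off and pressed again to be sure.
  - The second press met a hard stop at 67 mm under 30 N, with no further travel.
  - In the well, the button stuck out about 16 mm beyond the body, which fits the pressed-in length of 17 mm.
- **Placing:** the punch touched the floor at the expected height and was released while resting there, and both cameras showed it lying flat.
- **Bystanders:** in the final scene picture, the screwdriver, the orange look-alike and the other items look unmoved.

The tool tilted about 1.4° while pressing the button. I set it level again before placing the punch.

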